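Click both end stops of the condiment rack into their notches

TASK

Close in the condiment rack: push the left and the right sliding stop along the front rail toward the jar and the shaker, each by the outer side of its grey block, until its pin drops into the notch of the clip on the rail, and not past it. Only push, with the fingers: do not grip the blocks, touch the white end plates with the fingers or pull up the pins, and do not disturb the jar, the shaker, the glass cup or the bottle opener. Either stop may go first; finish with the hand clear.

Things in the scene. Friction and masses are not known exactly. Their poses are not given: they have to be found in the camera images.
- rack: Fixed wooden rack, 436 mm long (y axis), 150 mm deep, on the worktop, turned up to 0.18 rad. Origin: under its middle at worktop height; x to its back, y to its left, z up. Board top at z = 12 mm. Along the front, at x = -58 mm, an aluminium rail 16 mm wide, top at z = 22 mm; its end caps, 28 mm high, at y = +-218 mm. A thin steel bar along the back (x = 74 mm, top z = 44 mm).
- stop_left (a joint): Travel (m) of the left (rack +y) stop: 0 outermost (185 mm from the rack's middle), growing inward (rack -y) toward the jars, up to 0.14; starts in 0 to 0.04. The stop is a grey block 34 mm long along the rail, 36 mm deep, 32 to 80 mm above the worktop, with a pin and a white end plate. It slides with about 0.8 N of friction and stays where it is left.
- stop_left_push (a point): Middle of the outer side face (facing rack +y) of the left block, the face to push: 36 mm wide, from 32 to 80 mm above the worktop; this point is 56 mm above it. Axes as the rack's. Nothing on the rack outside this face is higher than 28 mm.
- stop_left_pin (a point): Middle of the left stop at rail-top height, under its pin, 17 mm inward of the push face. Axes as the rack's. The sprung pin (black cap 16 mm wide on top of the block, cap top 88 mm above the worktop) rides on the rail. The stop is seated when this point is at notch_left.
- notch_left (a point): Notch between two ridges of the dark steel clip on the rail, at rail-top height, 92 to 115 mm from the rack's middle; axes as the rack's. The pin meets the outer ridge (5 mm high) 18 mm before this point, pushed over with some 7 to 10 N; past its crest, 10 mm before, the stop jumps in by itself and the force dips to nothing. The inner ridge, 14 mm beyond, is 8 mm high and stiffer. Play 1 mm.
- pin_left (a joint): Lift (m) of the pin of the left stop: 0 with the pin down on the rail or in the notch, 0.005 on the crest of the outer ridge, 0.008 on the inner one.
- plate_left: White upright end plate fixed to the inner side of the left block, 5 mm thick, 144 mm deep (from the block's front to the back of the board), its top 72 mm above the worktop; fingers must not touch it. Origin: in mid-thickness on the rail's axis at rail-top height, 19.5 mm inward of the stop's pin point. Axes as the rack's.
- stop_right (a joint): Travel (m) of the right (rack -y) stop: 0 outermost (185 mm from the rack's middle), growing inward (rack +y) toward the jars, up to 0.14; starts in 0 to 0.04. The stop is a grey block 34 mm long along the rail, 36 mm deep, 32 to 80 mm above the worktop, with a pin and a white end plate. It slides with about 0.8 N of friction and stays where it is left.
- stop_right_push (a point): Middle of the outer side face (facing rack -y) of the right block, the face to push: 36 mm wide, from 32 to 80 mm above the worktop; this point is 56 mm above it. Axes as the rack's. Nothing on the rack outside this face is higher than 28 mm.
- stop_right_pin (a point): Middle of the right stop at rail-top height, under its pin, 17 mm inward of the push face. Axes as the rack's. The sprung pin (black cap 16 mm wide on top of the block, cap top 88 mm above the worktop) rides on the rail. The stop is seated when this point is at notch_right.
- notch_right (a point): Notch between two ridges of the dark steel clip on the rail, at rail-top height, 92 to 115 mm from the rack's middle; axes as the rack's. The pin meets the outer ridge (5 mm high) 18 mm before this point, pushed over with some 7 to 10 N; past its crest, 10 mm before, the stop jumps in by itself and the force dips to nothing. The inner ridge, 14 mm beyond, is 8 mm high and stiffer. Play 1 mm.
- pin_right (a joint): Lift (m) of the pin of the right stop: 0 with the pin down on the rail or in the notch, 0.005 on the crest of the outer ridge, 0.008 on the inner one.
- plate_right: White upright end plate fixed to the inner side of the right block, 5 mm thick, 144 mm deep (from the block's front to the back of the board), its top 72 mm above the worktop; fingers must not touch it. Origin: in mid-thickness on the rail's axis at rail-top height, 19.5 mm inward of the stop's pin point. Axes as the rack's.
- jar: Spice jar, 47 mm across, 98 mm tall, standing loose on the board near the middle, beside the shaker; either may be on the left. Origin: centre of its underside.
- shaker: Salt shaker, 44 mm across, 90 mm tall, standing loose on the board beside the jar. Origin: centre of its underside.
- cup: Clear glass cup, 72 mm across, 62 mm tall, standing behind the rack. Origin: centre of its underside.
- opener: Bottle opener with a white handle, 174 x 41 x 20 mm, lying to the left of the rack near the front edge. Origin: centre of its underside.
Things that resemble listed ones, but are neither listed nor needed, are in the scene too. Leave any orange look-alike of the jar alone.

How it is judged:
By the outcome, as a careful person would: the job done as asked, in the order asked, and still so for the second after the job is handed in, with the robot touching nothing.
It also fails if it takes over 61 s, if anything falls off the work surface, if the arm or the gripper's body presses on something with over 40 N, if the wrist force passes 120 N, or if a joint passes its speed limit or range.

ROBOT

A 6-joint arm with a two-finger parallel gripper is mounted at the origin on a cart in front of the work surface, level with it; the furniture and walls round the work are solid. World frame = base frame: x ahead of the robot, y to its left, z up, the work surface at z = 0. Lengths are in m, angles in degrees, forces in N, time in s.
With the tool pointing down it reaches from about 0.325 to 0.775 m from the base axis. Payload 5.5 kg.
Tool frame: the origin (TCP) lies at the centre of the arm's flange, where the gripper is bolted on; the fingertips stand 182 mm ahead of it and the grasp point (between the pads) lies 163 mm ahead of it; z points along the fingers, y is the direction in which the jaws open and shut (so a half turn about z gives the same grasp; the last joint's range is limited). The gripper opens to 88 mm and grips with 3 to 60 N. Pads are 20 mm wide; open, the fingers measure 115 mm over their backs; the gripper's body (75 mm by 178 mm) begins 61 mm behind the grasp point.
Start: joints at [-72.748, 5.22, 70.514, -0, 104.267, -3.249], TCP at [0.21, -0.562, 0.405] pointing down, gripper open.
Joint ranges: [-164.24, 164.24], [-49.07, 125.15], [9.68, 141.18], [-86.29, 266.29], [3.28, 154.24], [-151.56, 151.56]. Speed limits (degrees/s): [147.25, 147.25, 172.46, 180, 180, 180].

INTERFACE

Orientations are given as [roll, pitch, yaw] about the fixed x, y, z axes, in that order (R = Rz(yaw) Ry(pitch) Rx(roll)).
In Python, from station import r gives the robot as it stands. The module is installed in compiled form; this text tells all that it offers. Calls block until the motion is done:
- r.reach(position, orientation): joint-space move of the TCP to a pose.
- r.servo_line(position, rotation=None, speed=0.15): straight line of the TCP; rotation=None keeps the orientation; speed is the mean speed in m/s.
- r.move_joints(angles): joint-space move.
- r.let_go() and r.grab(squeeze=None): open the fingers fully, or close them until they stop; squeeze is the grip in N (None keeps the last).
- r.wait(seconds).
- r.inverse_kinematics(position, orientation): joint angles nearest the present ones, or None.
- r.sense(): the state.
- r.snapshot(name): name is "scene" or "top" or "wrist"; returns a dict with "frame" (400x640x3 uint8, red, green, blue), "fx", "fy", "cx", "cy" (pixels), "R" (3x3) and "t" (3): a world point X has camera coordinates R X + t. Camera axes: x right, y down, z forward; pixel columns grow to the right and rows downward; lengths in m; the calibration is good to about 2 mm. A picture is of the moment at which its call begins. There is no depth.
A pose or a line that the arm cannot do raises r.IKError and nothing moves.
- r.hand_in(): hands the job in, once; it reports no verdict.
The state is a dict: "clock": time; "joints": joint angles; "joint_vel": joint speeds; "joint_torque": joint torques, N m; "tcp_pos": TCP position; "orientation": TCP orientation; "contact_force": force on the tool from outside, world axes, zero at the start; "torque": the same for the moment, N m; "opening": finger opening in m.
Only numpy, scipy, OpenCV 4.12 (cv2) and the standard library are available. Lean on these libraries where they do the work, as an engineer would, in place of code of your own. Each camera call takes 0.05 s, during which the arm holds its last target.

## Working session

There is one attempt and no reset: what is moved stays moved. The work goes in short steps, each a Python script; the robot and the scene stay as the last script left them, time stands still between calls to the robot, and variables do not carry over. Pictures are saved under pics/ and viewed, and the job is handed in when it is done.

```bash
mkdir -p pics; python3 - <<'E'
from station import r
import cv2,pickle
d={}
for n in("scene","top","wrist"):
    s=r.snapshot(n);d[n]=s;cv2.imwrite(f"pics/{n}0.png",s["frame"][:,:,::-1])
    print(n,s["fx"],s["fy"],s["cx"],s["cy"],s["R"],s["t"])
pickle.dump(d,open("s0.pkl","wb"));print(r.sense())
E
```

```text
scene 458.2090565891162 458.2090565891162 321.6355461921336 194.51255395125682 [[-0.79946036 -0.60069749 -0.00506489]
 [-0.4038058   0.54362391 -0.73580834]
 [ 0.44475162 -0.58620437 -0.6771709 ]] [0.56763276 0.15742033 1.15425355]
top 449.03481068021955 449.03481068021955 323.3421325684039 191.0194304467603 [[ 0.00146313 -0.99999366 -0.00324568]
 [-0.99659515 -0.00119057 -0.082442  ]
 [ 0.08243762  0.00335526 -0.99659058]] [0.20732835 0.56029108 1.10482071]
wrist 329.58189545443565 329.58189545443565 316.58944392521533 198.34529442927942 [[ 0.34915503 -0.93706437 -0.00106808]
 [-0.90009633 -0.33569711  0.27773017]
 [-0.26060959 -0.09600951 -0.96065853]] [-0.59905138 -0.03455587  0.39072297]
{'clock': 0.15, 'joints': array([-7.27474776e+01,  5.25411046e+00,  7.05657205e+01, -1.47751241e-04,
        1.04266581e+02, -3.24875071e+00]), 'joint_vel': array([ 0.01884796, -0.09483083, -0.20636079, -0.02906812, -0.0177257 ,
        0.05954067]), 'joint_torque': array([ 7.87448480e-04, -4.47043669e+01, -4.06907487e+01,  6.98336517e-02,
        2.74377340e-02, -1.26607147e-04]), 'tcp_pos': array([ 0.21014956, -0.56204957,  0.40375995]), 'orientation': array([-1.79913719e+02, -4.75403755e-03,  2.05012332e+01]), 'contact_force': array([ 0.04758264, -0.97045205, -0.61360203]), 'torque': array([ 0.01527378, -0.05782008, -0.01043327]), 'opening': 0.08780674499938625}
```

View pics/top0.png

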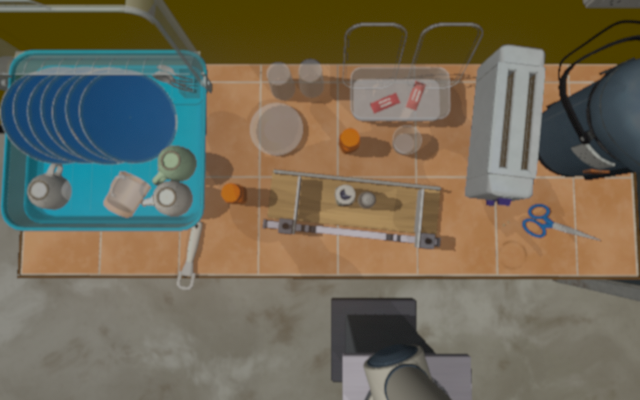

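View pics/scene0.png

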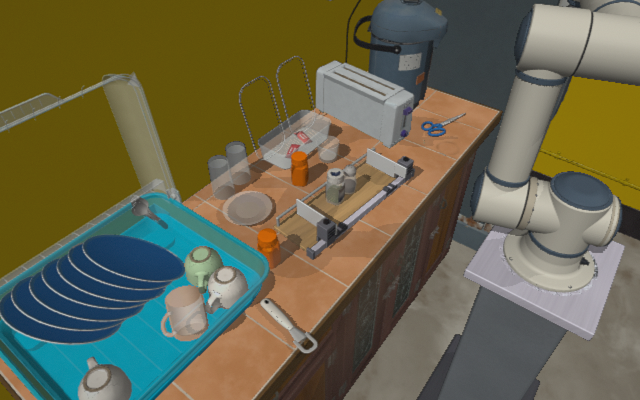

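```bash
python3 - <<'E'
import cv2
a=cv2.imread("pics/top0.png")[160:260,250:450]
cv2.imwrite("pics/c1.png",cv2.resize(a,None,fx=4,fy=4,interpolation=cv2.INTER_CUBIC))
a=cv2.imread("pics/scene0.png")[130:270,260:430]
cv2.imwrite("pics/c2.png",cv2.resize(a,None,fx=4,fy=4,interpolation=cv2.INTER_CUBIC))
E
```

```text
(no output)
```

View pics/c1.png

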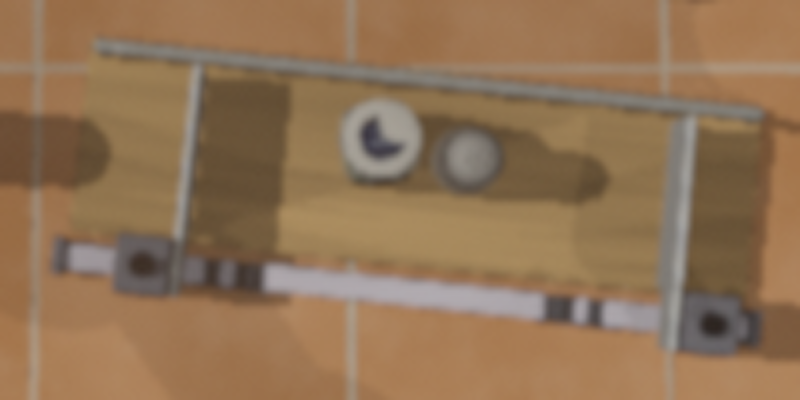

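View pics/c2.png

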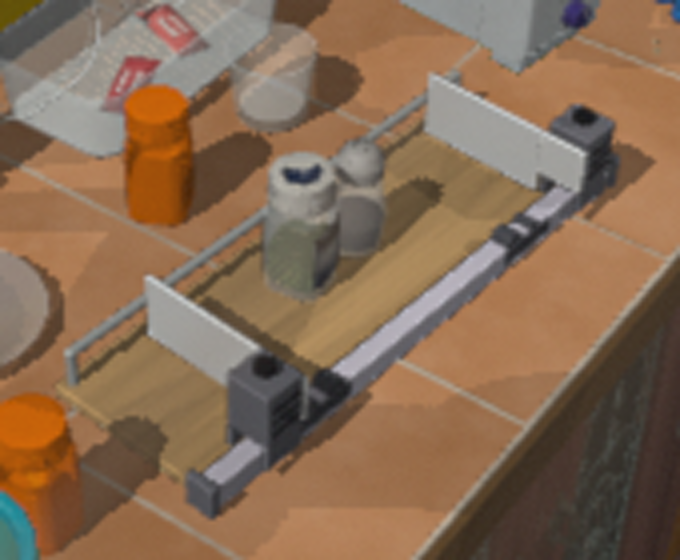

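View pics/wrist0.png

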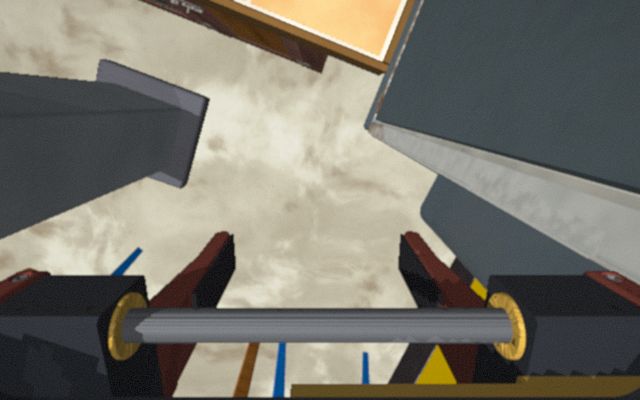

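```bash
cat > h.py <<'E'
import numpy as np,pickle
def proj(s,X):
    c=s["R"]@np.asarray(X)+np.ravel(s["t"]);return np.array([s["fx"]*c[0]/c[2]+s["cx"],s["fy"]*c[1]/c[2]+s["cy"]])
def rw(p,X):
    c,s=np.cos(p[2]),np.sin(p[2]);return np.array([p[0]+c*X[0]-s*X[1],p[1]+s*X[0]+c*X[1],X[2]])
E
python3 - <<'E'
from h import *
from scipy.optimize import least_squares
d=pickle.load(open("s0.pkl","rb"))
f1=lambda u,v:np.array([250+(u+.5)/4-.5,160+(v+.5)/4-.5])
f2=lambda u,v:np.array([260+(u+.5)/4-.5,130+(v+.5)/4-.5])
# p: x,y,yaw, yl, yr, nl, nr
obs=[("top",f1(52,257),lambda p:(-.058,.218+.003,.028)),("top",f1(762,328),lambda p:(-.058,-.218-.003,.028)),
("top",f1(143,264),lambda p:(-.058,p[3],.088)),("top",f1(713,324),lambda p:(-.058,p[4],.088)),
("top",f1(97,45),lambda p:(.074,.218,.044)),("top",f1(763,113),lambda p:(.074,-.218,.044)),
("top",f1(228,273),lambda p:(-.058,p[5],.024)),("top",f1(580,311),lambda p:(-.058,p[6],.024)),
("scene",f2(266,360),lambda p:(-.058,p[3],.088)),("scene",f2(583,113),lambda p:(-.058,p[4],.088)),
("scene",f2(72,352),lambda p:(.074,.218,.044)),("scene",f2(455,76),lambda p:(.074,-.218,.044)),
("scene",f2(519,229),lambda p:(-.058,p[6],.024)),
]
res=lambda p:np.concatenate([proj(d[c],rw(p,g(p)))-o for c,o,g in obs])
s=least_squares(res,[.4,0,-.08,.16,-.18,.11,-.1],loss="soft_l1")
print(s.x.round(4));print(res(s.x).reshape(-1,2).round(1))
np.save("p.npy",s.x)
for k,y in(("L",s.x[3]+.017),("R",s.x[4]-.017)):print(k,rw(s.x,(-.058,y,.056)))
E
```

```text
[ 0.5137  0.1326 -0.1     0.1593 -0.1769  0.1119 -0.1086]
[[ 0.3 -0.3]
 [ 0.   0.1]
 [ 0.1  0.4]
 [ 0.1 -0. ]
 [-4.6 -0.3]
 [ 4.5  0.4]
 [-0.   0.2]
 [ 0.1 -0.3]
 [ 0.2  0.6]
 [-0.1  0. ]
 [-3.9  1.8]
 [ 2.9 -3.2]
 [-0.5 -0.5]]
L [0.47358463 0.31378942 0.056     ]
R [ 0.43664048 -0.05456354  0.056     ]
```

```bash
cat >> h.py <<'E'
p=np.load("p.npy")
def ori(): return [180,0,90+np.degrees(p[2])]
def tcp(y,zt,x=-.058): 
    q=rw(p,(x,y,0)); return [q[0],q[1],zt+.182]
E
python3 - <<'E'
from station import r
from h import *
import cv2
r.grab(10)
r.reach([.3,-.36,.42],ori()); 
r.reach(tcp(p[4]-.017-.035,.2),ori())
r.servo_line(tcp(p[4]-.017-.035,.045),speed=.12)
s=r.sense();print(s["clock"],s["tcp_pos"],tcp(p[4]-.052,.045),s["orientation"],s["contact_force"],s["opening"])
for n in("scene","top","wrist"):
    f=r.snapshot(n)["frame"][:,:,::-1]
    if n=="scene": f=cv2.resize(f[100:260,300:500],None,fx=4,fy=4,interpolation=cv2.INTER_CUBIC)
    if n=="top": f=cv2.resize(f[180:280,330:480],None,fx=4,fy=4,interpolation=cv2.INTER_CUBIC)
    cv2.imwrite(f"pics/{n}1.png",f)
E
```

```text
4.9917 [ 0.43341312 -0.0894819   0.22790064] [np.float64(0.43314765626051216), np.float64(-0.08938881954957456), 0.22699999999999998] [1.79912998e+02 1.66345831e-02 8.42713087e+01] [ 0.08414636 -0.05901145  0.84654487] 0.00030063351895089774
```

View pics/scene1.png

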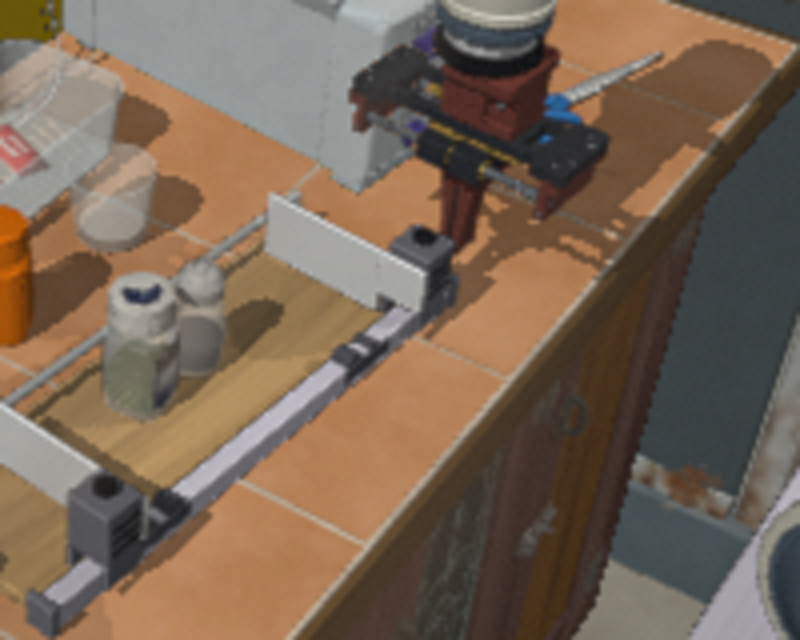

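View pics/wrist1.png

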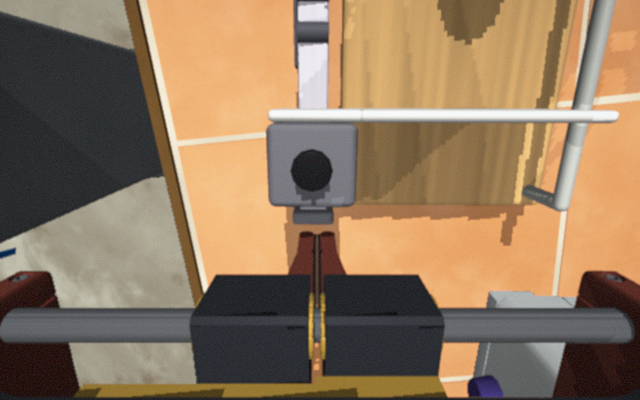

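```bash
cat >> h.py <<'E'
def push(r,side,py,ny,log=True):
    # side=+1 left(+y), -1 right. finger centre offset outward of pin = 17+10 mm
    off=.027
    o=ori(); ax=rw(p,(0,1,0))-rw(p,(0,0,0))
    F=lambda: side*float(np.dot(r.sense()["contact_force"],ax))
    r.servo_line(tcp(side*(abs(py)+off+.004),.045),speed=.05); f0=F();print("f0",f0,r.sense()["clock"])
    r.servo_line(tcp(side*(abs(ny)+.020+off),.045),speed=.04)
    pk=0;out=[]
    d=.020
    while d>.002:
        d-=.001
        r.servo_line(tcp(side*(abs(ny)+d+off),.045),speed=.02)
        f=F()-f0;out.append((round(d*1000),round(f,1)));pk=max(pk,f)
        if pk>4.5 and f<.35*pk: break
        if f>16: print("HIGH");break
    print(out,r.sense()["clock"])
    s=r.sense();print(s["tcp_pos"])
E
python3 - <<'E'
from station import r
from h import *
import cv2
push(r,-1,p[4],p[6])
f=r.snapshot("wrist")["frame"][:,:,::-1]
cv2.imwrite("pics/wrist2.png",f)
f=r.snapshot("scene")["frame"][:,:,::-1]
cv2.imwrite("pics/scene2.png",cv2.resize(f[100:260,300:500],None,fx=4,fy=4,interpolation=cv2.INTER_CUBIC))
E
```

```text
f0 0.6598476632582096 5.7083
[(19, 0.4), (18, 4.6), (17, 7.2), (16, 8.4), (15, 7.2), (14, 5.3), (13, 3.6), (12, 2.1)] 9.1667
[ 0.44126526 -0.00826504  0.22701002]
```

View pics/wrist2.png

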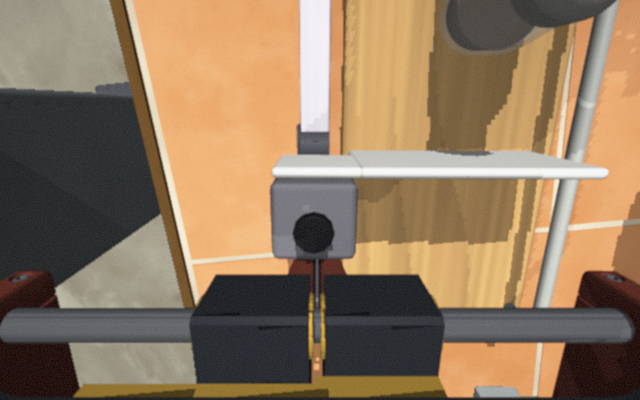

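View pics/scene2.png

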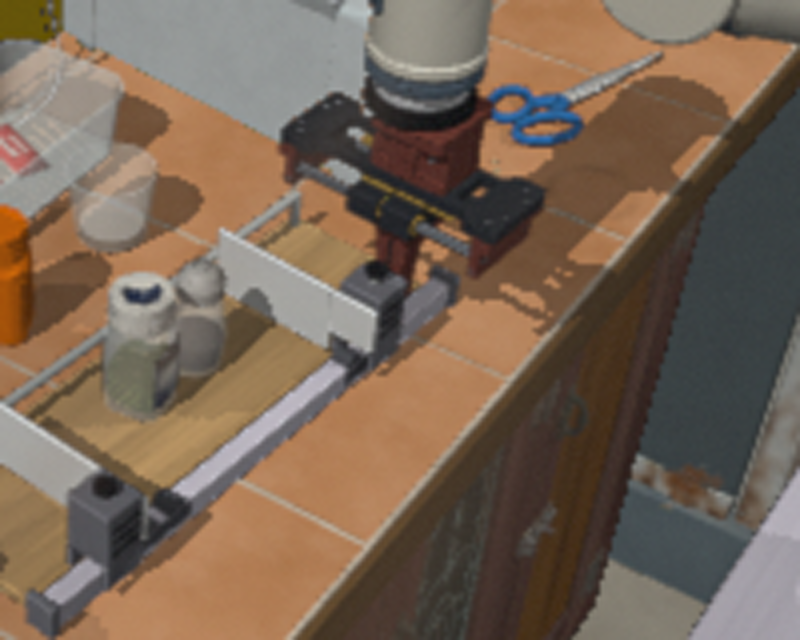

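```bash
sed -i 's/f<.35\*pk: break/f<.45: break/' h.py; python3 - <<'E'
from station import r
from h import *
import cv2
ax=rw(p,(0,1,0))-rw(p,(0,0,0))
for d in np.arange(11.5,5.4,-.5):
    r.servo_line(tcp(-(abs(p[6])+d/1000+.027),.045),speed=.02)
    f=-float(r.sense()["contact_force"]@ax)-.66
    print(d,round(f,1),end="; ")
    if f<.3:
        r.wait(.2);break
f=r.snapshot("wrist")["frame"][:,:,::-1]
cv2.imwrite("pics/wrist3.png",f)
f=r.snapshot("scene")["frame"][:,:,::-1]
cv2.imwrite("pics/scene3.png",cv2.resize(f[100:260,300:500],None,fx=4,fy=4,interpolation=cv2.INTER_CUBIC))
print(r.sense()["clock"],-float(r.sense()["contact_force"]@ax)-.66)
E
```

```text
11.5 0.2; 9.8167 0.24355323273493457
```

View pics/wrist3.png

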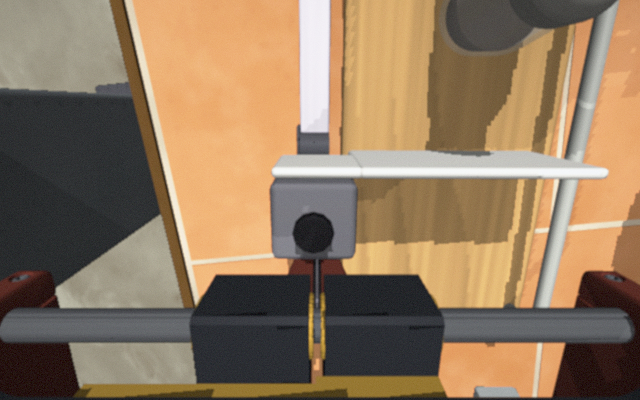

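View pics/scene3.png

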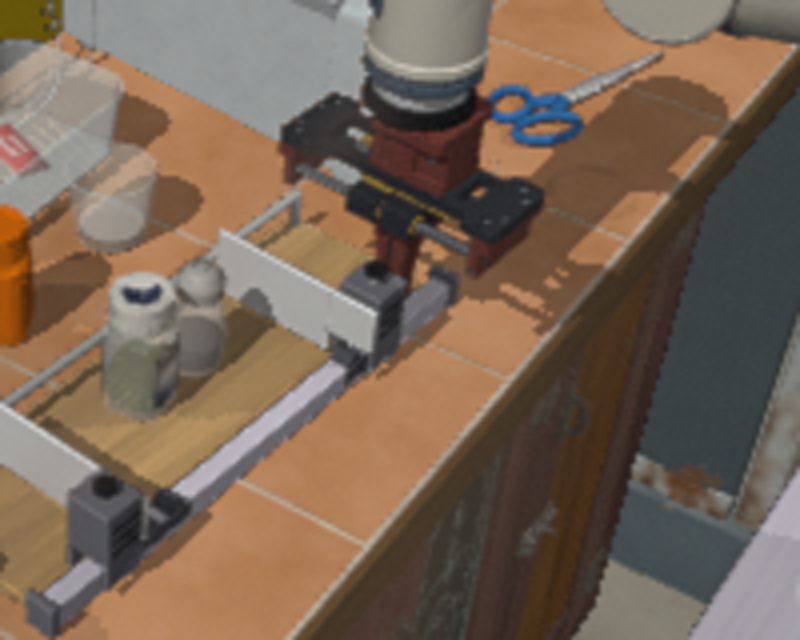

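```bash
python3 - <<'E'
from station import r
from h import *
w=r.snapshot("wrist");s=r.snapshot("scene")
pickle.dump((w,s),open("s3.pkl","wb"))
for d in range(-4,22,2):
    X=rw(p,(-.058,-(abs(p[6])+d/1000),.088));print(d,proj(w,X).round(1),((proj(s,X)-[300,100]+.5)*4-.5).round(1))
for yy in(-.196,-.19,-.18): print(proj(w,rw(p,(-.058,-(abs(p[6])+0),.022))).round(1))
E
```

```text
-4 [320.  195.3] [362.2 280.8]
-2 [320.  200.4] [363.9 279.4]
0 [320.  205.4] [365.6 278. ]
2 [320.  210.4] [367.4 276.7]
4 [320.  215.4] [369.1 275.3]
6 [320.  220.3] [370.8 274. ]
8 [320.  225.2] [372.5 272.6]
10 [320. 230.] [374.2 271.3]
12 [320.  234.8] [375.9 270. ]
14 [320.  239.5] [377.6 268.6]
16 [320.  244.2] [379.3 267.3]
18 [319.9 248.9] [381. 266.]
20 [319.9 253.5] [382.6 264.6]
[319.  171.1]
[319.  171.1]
[319.  171.1]
```

```bash
python3 - <<'E'
import cv2
a=cv2.imread("pics/wrist3.png")[110:280,250:380]
cv2.imwrite("pics/c3.png",cv2.resize(a,None,fx=4,fy=4,interpolation=cv2.INTER_CUBIC))
a=cv2.imread("pics/scene3.png")[210:390,290:470]
cv2.imwrite("pics/c4.png",cv2.resize(a,None,fx=3,fy=3,interpolation=cv2.INTER_CUBIC))
E
```

```text
(no output)
```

View pics/c3.png

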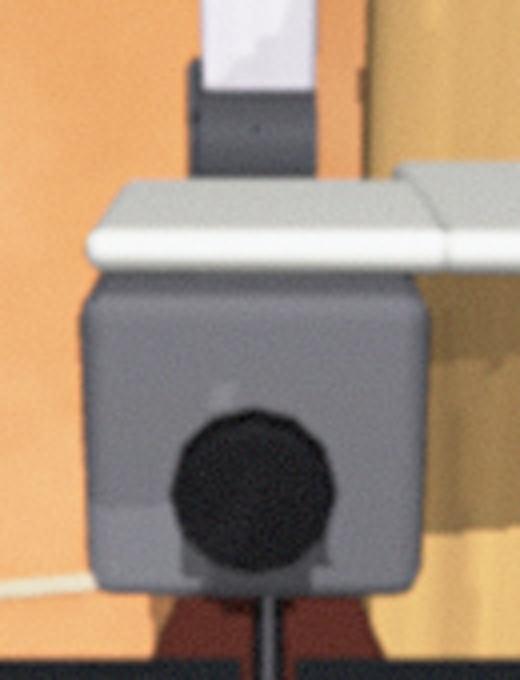

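View pics/c4.png

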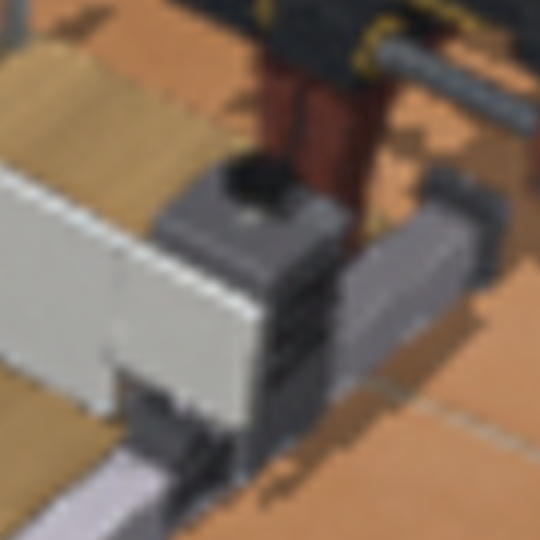

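```bash
python3 - <<'E'
from h import *
w,s=pickle.load(open("s3.pkl","rb"))
N=abs(p[6])
for d in range(-2,20,2):
    P=lambda dy,z:proj(w,rw(p,(-.058,-(N+d/1000+dy),z)))[1].round(1)
    print(d,"outer",P(.017,.08),"inner",P(-.017,.08),"plate inner top",P(-.022,.072),"cap",[P(0,.088+l) for l in(0,.005)])
for d in(-14,14,20):print(d,proj(w,rw(p,(-.058,-(N+d/1000),.022)))) 
E
```

```text
-2 outer 234.1 inner 152.5 plate inner top 137.4 cap [np.float64(200.4), np.float64(204.3)]
0 outer 238.6 inner 157.6 plate inner top 142.3 cap [np.float64(205.4), np.float64(209.5)]
2 outer 243.0 inner 162.7 plate inner top 147.2 cap [np.float64(210.4), np.float64(214.7)]
4 outer 247.4 inner 167.7 plate inner top 152.1 cap [np.float64(215.4), np.float64(219.8)]
6 outer 251.7 inner 172.7 plate inner top 156.9 cap [np.float64(220.3), np.float64(224.9)]
8 outer 256.0 inner 177.7 plate inner top 161.7 cap [np.float64(225.2), np.float64(229.9)]
10 outer 260.3 inner 182.6 plate inner top 166.5 cap [np.float64(230.0), np.float64(234.9)]
12 outer 264.5 inner 187.5 plate inner top 171.2 cap [np.float64(234.8), np.float64(239.9)]
14 outer 268.8 inner 192.3 plate inner top 175.9 cap [np.float64(239.5), np.float64(244.8)]
16 outer 272.9 inner 197.1 plate inner top 180.5 cap [np.float64(244.2), np.float64(249.6)]
18 outer 277.1 inner 201.9 plate inner top 185.2 cap [np.float64(248.9), np.float64(254.5)]
-14 [318.98936317 146.54248604]
14 [318.94078862 194.65806814]
20 [318.9308847  204.46840137]
```

```bash
python3 - <<'E'
from station import r
from h import *
import cv2
ax=rw(p,(0,1,0))-rw(p,(0,0,0))
def row():
    f=r.snapshot("wrist")["frame"].astype(int).sum(2)[150:262,300:326]
    m=f<130
    return round(150+np.nonzero(m.any(1))[0].min(),1), m.sum()
print(row())
for d in np.arange(11,7.9,-.5):
    r.servo_line(tcp(-(abs(p[6])+d/1000+.027),.045),speed=.02); f=-float(r.sense()["contact_force"]@ax)-.66
    a=row();print(d,round(f,1),a)
    if a[0]<190:break
f=r.snapshot("wrist")["frame"][:,:,::-1]
cv2.imwrite("pics/wrist4.png",f); print(r.sense()["clock"])
E
```

```text
(np.int64(213), np.int64(981))
11.0 0.6 (np.int64(213), np.int64(978))
10.5 1.4 (np.int64(213), np.int64(992))
10.0 -0.2 (np.int64(213), np.int64(1000))
9.5 -0.6 (np.int64(213), np.int64(986))
9.0 -0.9 (np.int64(188), np.int64(1175))
11.5167
```

View pics/wrist4.png

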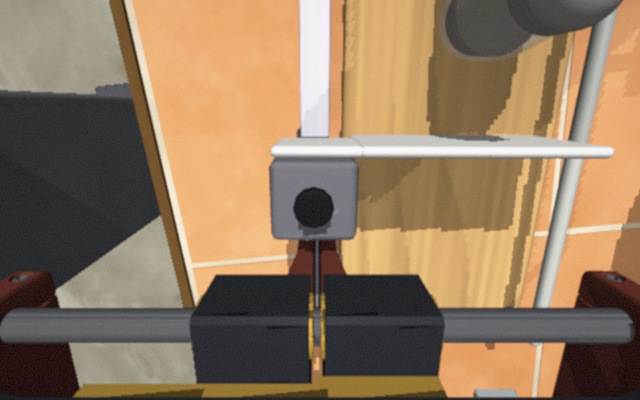

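```bash
python3 - <<'E'
from station import r
from h import *
import cv2
r.servo_line(tcp(p[6]-.075,.045),speed=.15)
r.servo_line(tcp(p[6]-.075,.22),speed=.2)
print(r.inverse_kinematics(tcp(p[3]+.055,.22),[180,0,np.degrees(p[2])-90]))
o=[180,0,np.degrees(p[2])-90]
r.reach(tcp(.02,.22),ori())
r.reach(tcp(p[3]+.055,.22),o)
r.servo_line(tcp(p[3]+.055,.045),speed=.15)
s=r.sense();print(s["clock"],s["joints"].round(0),s["tcp_pos"],tcp(p[3]+.055,.045),s["orientation"])
cv2.imwrite("pics/wrist5.png",r.snapshot("wrist")["frame"][:,:,::-1])
f=r.snapshot("scene")["frame"][:,:,::-1]
cv2.imwrite("pics/scene5.png",f[100:300,230:450].repeat(3,0).repeat(3,1))
E
```

```text
[  33.08502028    4.08027846   71.98086139    0.          103.93886015
 -141.18762195]
17.4917 [  33.    6.   87.   -0.   86. -141.] [0.47766896 0.35179559 0.22834535] [np.float64(0.4773768377525785), np.float64(0.35159972982581855), 0.22699999999999998] [-1.79905204e+02  7.55775646e-02 -9.57269198e+01]
```

View pics/wrist5.png

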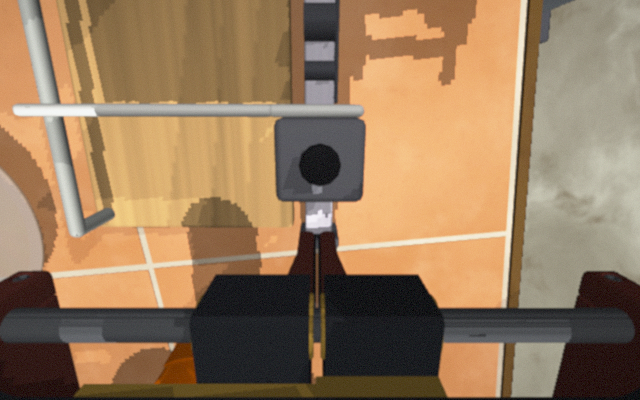

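View pics/scene5.png

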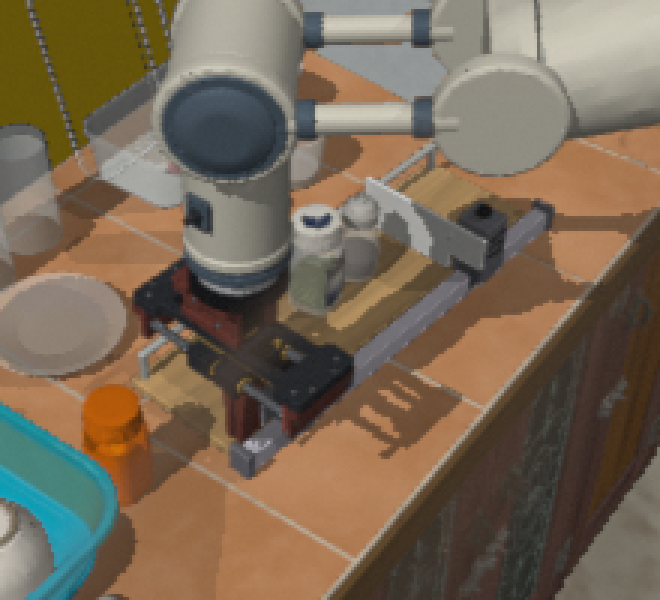

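```bash
python3 - <<'E'
from station import r
from h import *
import cv2
ax=rw(p,(0,1,0))-rw(p,(0,0,0)); N=abs(p[5])
F=lambda: float(r.sense()["contact_force"]@ax)
def row():
    f=r.snapshot("wrist")["frame"].astype(int).sum(2)[150:262,302:334]
    return 150+np.nonzero((f<130).sum(1)>4)[0].min()
f0=F();go=lambda d,v:r.servo_line(tcp(N+d/1000+.027,.045),speed=v)
go(22,.05);ref=None
for d in list(range(21,13,-1))+list(np.arange(13.5,6.9,-.5)):
    go(d,.02);f=F()-f0;a=row();print(d,round(f,1),a)
    if f>14:print("HIGH");break
    if d<=15:
        if ref is None: ref=a
        if a<ref-12:break
r.wait(.2)
s=r.snapshot("wrist");pickle.dump(s,open("s6.pkl","wb"));cv2.imwrite("pics/wrist6.png",s["frame"][:,:,::-1]); print(r.sense()["clock"],F()-f0)
P=lambda dy,z:proj(s,rw(p,(-.058,N+dy,z))).round(1)
print("exp outer",P(.017,.08),"cap",P(0,.088),"inner",P(-.017,.08))
E
```

```text
21 0.4 209
20 0.3 210
19 4.1 210
18 7.3 210
17 9.7 150
16 7.8 150
15 5.6 152
14 3.2 213
13.5 2.2 213
13.0 1.7 213
12.5 1.3 213
12.0 1.2 213
11.5 0.9 213
11.0 0.8 213
10.5 0.0 213
10.0 0.0 188
9.5 -0.7 189
9.0 -0.4 190
8.5 -1.1 191
8.0 0.0 193
7.5 -0.5 194
7.0 -1.0 195
25.6583 -0.28485730389190844
exp outer [313.6 249.1] cap [313.3 217.2] inner [313.3 169.6]
```

View pics/wrist6.png

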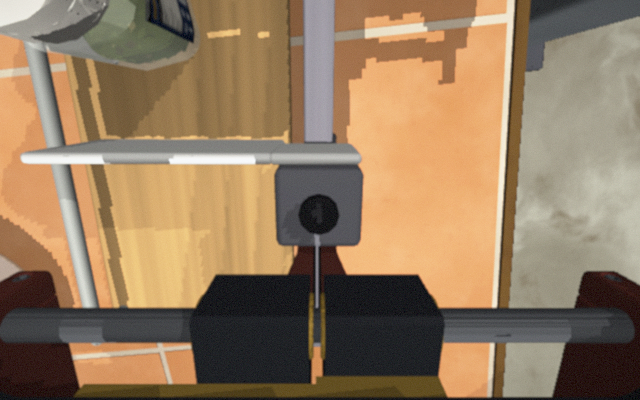

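```bash
python3 - <<'E'
from station import r
from h import *
import cv2
N=p[5];o=[180,0,np.degrees(p[2])-90]
r.servo_line(tcp(N+.085,.045),speed=.15)
r.servo_line(tcp(N+.085,.25),speed=.2)
r.reach([.3,.25,.45],o)
r.reach([.22,-.30,.45],ori())
for n in("scene","top"):
    s=r.snapshot(n);f=s["frame"][:,:,::-1]
    c=(260,130,430,270) if n=="scene" else (250,160,450,260)
    cv2.imwrite(f"pics/{n}7.png",cv2.resize(f[c[1]:c[3],c[0]:c[2]],None,fx=4,fy=4,interpolation=cv2.INTER_CUBIC))
    for y in(p[5],p[6]):print(n,((proj(s,rw(p,(-.058,y,.088)))-c[:2]+.5)*4-.5).round(1))
print(r.sense()["clock"],r.sense()["tcp_pos"])
E
```

```text
scene [317.4 322.6]
scene [525.6 158. ]
top [223.5 273.8]
top [597.2 312. ]
30.225 [ 0.22054648 -0.29965996  0.45001875]
```

View pics/top7.png

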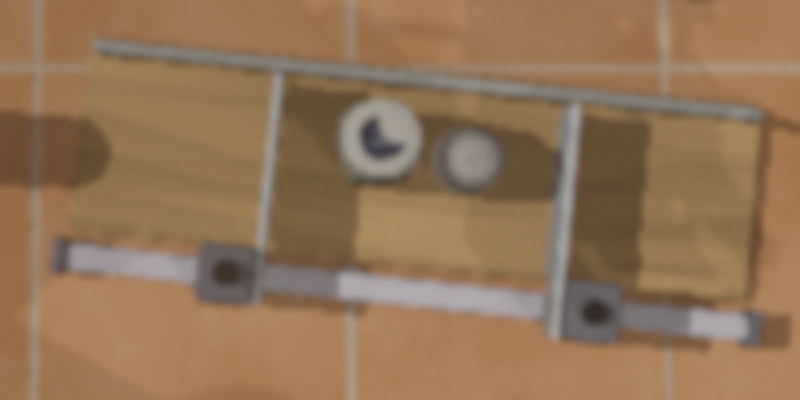

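View pics/scene7.png

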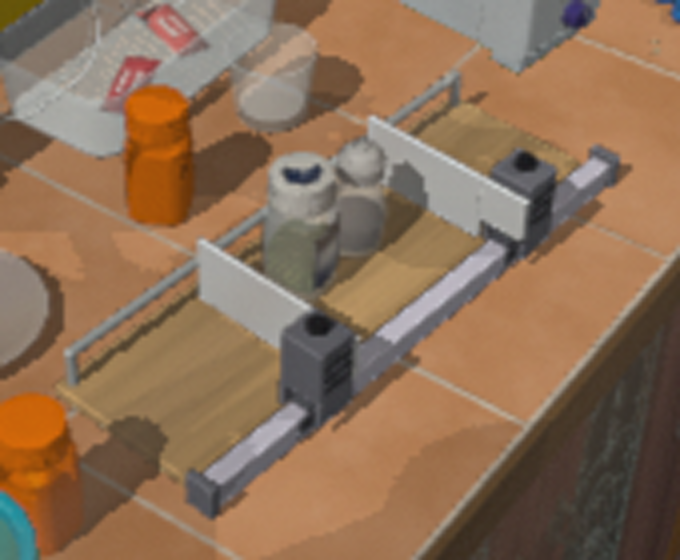

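```bash
python3 -c "
from station import r
r.hand_in()"
```

```text
the job is handed in; nothing more can be done
```

I pushed both stops inward with closed fingers on their outer faces, the right one first, and both pins jumped over the outer ridge into their notches. I then backed the hand off, lifted it clear and handed the job in. The last clock reading before that was about 30 s, against the 61 s limit.

- **Pushing force:** it peaked at about 8.4 N on the right and 9.7 N on the left, then fell to about zero as each stop jumped in.
- **Seating:** in the wrist view after each jump, both pin caps looked fully down. In the final top and scene views, the right cap sits within 1 mm of my notch estimate. The left one sits about 2 mm outward of it in the top view, and under 1 mm off in the scene view. I put that down to my estimate, since the left stop also jumped slightly earlier than I expected. I could not see the notches directly because the blocks cover the clips.
- **Other things:** the jar, shaker, cup and orange look-alikes are where they were in the final pictures. The opener was outside those crops, but the hand never went near it.
- **A check that failed:** my image check for the left jump misread its starting value and did not stop the push. The fingers went on 3 mm after the jump, to the preset limit. The force stayed at about zero and the stop did not move.

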